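# Ease the booklet press by one turn

## Robot

A 6-joint arm with a two-finger parallel gripper is mounted at the origin on the work surface. World frame = base frame: x ahead of the robot, y to its left, z up, the work surface at z = 0. Lengths are in m, angles in degrees, forces in N, time in s.
With the tool pointing down it reaches from about 0.4 to 0.825 m from the base axis. Payload 7 kg.
Tool frame: the origin (TCP) lies between the finger pads; the fingertips stand 22 mm ahead of it and the grasp point (between the pads) lies 3 mm ahead of it; z points along the fingers, y is the line along which they close (so a half turn about z gives the same grasp; the last joint's range is limited). The gripper opens to 88 mm and grips with 3 to 60 N. Pads are 19 mm wide; open, the fingers measure 130 mm over their backs; the gripper's body (78 mm by 193 mm) begins 47 mm behind the grasp point.
Start: joints at [81.767, 20.546, 0.682, 0, -70.136, -16.507], TCP at [0.282, 0.613, 0.249] pointing down, gripper open.
Joint ranges: [-176.03, 176.03], [-82.01, 121.73], [-58.28, 71.71], [-173.87, 95.51], [-174.79, -0.11], [-173.66, 173.66]. Speed limits (degrees/s): [136.94, 136.94, 172.46, 180, 180, 180].

## Interface

Orientations are given as [roll, pitch, yaw] about the fixed x, y, z axes, in that order (R = Rz(yaw) Ry(pitch) Rx(roll)).
In Python, from plant import ctrl gives the robot as it stands.
- The arm moves only by the tool apply_moves, never from a script. Its argument "targets" is a list of rows, each an object with "travel": the shift along the tool's x, y, z in mm, a list of three; "roll": the turn about the tool's z in degrees; "jaw": the finger opening in mm, from 0 to 87.6. In form: [{"travel": [tx, ty, tz], "roll": roll, "jaw": jaw}, ...]. A call has 1 to 10 rows; each row shifts and turns the commanded pose from where the row before left it, along the tool's axes as they then stand; what a row does not reach is not made up. A row lasts 1/10 s, in which the tool goes at most 50 mm and 8.59 degrees, less where a joint would pass 70% of its speed; a pose out of reach is approached as far as the arm can. A call with a gripper value outside its range is refused whole. The fingers move at their own pace and stop on an object; the grip force is fixed at half the most. Time passes only in rows, so rows that do not move let the fingers close. It gives the time, the measured TCP pose, the force, the opening and the grip force at its end, in the units of the state.
- ctrl.get_obs(): the state, without advancing time (a new reading comes with each control period).
- ctrl.snapshot(name): name is "scene" or "top"; returns the picture (400x640x3 uint8, red, green, blue); there is no depth.
- ctrl.calibration(name): a dict with "K" (3x3 intrinsics, pixels), "dist_coeffs" ([k1, k2, p1, p2, k3] as OpenCV has them; the pictures are not rectified), "extrinsics" (4x4, takes a point from camera to world coordinates). Camera axes: x right, y down, z forward; pixel columns grow to the right and rows downward; lengths in m; the calibration is good to about 2 mm. A picture is of the moment at which its call begins. calibration takes no time and is no camera call.
- ctrl.close_job(): hands the job in; it is judged then, once.
The state is a dict: "clock": time; "joint_pos": joint angles; "qvel": joint speeds; "tau": joint torques, N m; "tool_pos": TCP position; "orientation": TCP orientation; "force": force on the tool from outside, world axes, zero at the start; "moment": the same for the moment, N m; "opening": finger opening in m; "gripper_force": force on a finger pad.
Only numpy, scipy, OpenCV 4.12 (cv2) and the standard library are available. Lean on these libraries where they do the work, as an engineer would, in place of code of your own. Each camera call takes 0.05 s, during which the arm holds its last target. There are 200 camera calls.

## Task

Loosen the booklet press: push its hand wheel round anticlockwise (seen from above) by the upright black handle through exactly one full turn, so that the handle ends where it started, then draw back and leave it. Push gently with the fingertips or the outside of the fingers, without gripping the wheel or its handle, and leave the mug, the jar and the spoon where they are.

Things in the scene. Friction and masses are not known exactly. Their poses are not given: they have to be found in the camera images.
- press: Grey booklet press bolted to the table: base 240 x 300 x 30 mm (x, y, z), a stack of booklets on it, an aluminium pressing plate, two steel posts and a cross beam 55 x 300 mm with its top 180 mm above the table. Origin: centre of the base's underside, on the table; z up, y along the beam. The horizontal hand wheel turns above the beam about the vertical line through this origin.
- wheel_centre (a point): Centre of the hand wheel, fixed to the press, on the wheel's vertical axis, 205 mm above the table. Bare steel wheel: round rim of 75 mm radius (to the middle of its 16 mm thick bar, rim top 213 mm above the table), three thin spokes no higher than the rim, hub of 22 mm radius whose top is 15 mm above this point (a 10 mm radius nub on it 5 mm more). The wheel does not rise as it turns.
- knob_top (a point): Top centre of the wheel's only handle: an upright black plastic cylinder, 22 mm in diameter, standing on the rim at the outer end of one spoke, 75 mm from the wheel's axis. The black part spans 218 to 265 mm above the table; this point is at 265 mm. It is fixed to the wheel and turns with it. Nothing else stands above the rim on the handle's circle.
- wheel (a joint): Angle of the hand wheel in rad, growing anticlockwise seen from above (loosening: the pressing plate rises 8 mm a turn). It starts anywhere from -1.2 to 1.2, and the press itself may be turned on the table by up to 0.5 rad. No stop within reach of one turn. It turns against steady friction, about 3 N at the handle, and stays where it is left.
- mug: White mug, 80 mm in diameter, 95 mm high, beside the press; origin at the centre of its underside. To be left alone.
- jar: Closed jar, 64 mm in diameter, 85 mm high, beside the press; origin at the centre of its underside. To be left alone.
- spoon: Steel spoon, 190 mm long, lying on the table beyond the press; origin about its middle. To be left alone.

How it is judged (in metres and radians):
On the way:
1. the handle has been pushed anticlockwise to the far side of its circle (over 120 mm from its start) (distance of knob_top from where it was at the start of the episode above 0.12 m and value of joint wheel above 0.3 rad), for 0.05 s.
At the end, for the whole second after the job is handed in: The wheel has been turned one turn anticlockwise and is at rest, with its handle within 18 mm (about 14 degrees) of where it started; mug, jar and spoon are within 20 mm of where they were (distance of knob_top from where it was at the start of the episode below 0.018 m and value of joint wheel between 4.6 and 8 rad and velocity of joint wheel between -0.05 and 0.05 rad/s and distance of each of mug, jar, spoon from where it was at the start of the episode below 0.02 m); the robot touches nothing.
It fails at once if the mug was moved, lifted or knocked over (distance of mug from where it was at the start of the episode above 0.02 m or angle between mug's own z axis and vertical above 0.4 rad).
It fails at once if the jar was moved, lifted or knocked over (distance of jar from where it was at the start of the episode above 0.02 m or angle between jar's own z axis and vertical above 0.4 rad).
It fails at once if the spoon was moved, lifted or knocked over (distance of spoon from where it was at the start of the episode above 0.02 m).
It fails at once if the wheel or press was gripped or forced (more than 30 N from the fingers) (contact force between the fingers and press above 30 N).
It also fails if it takes over 59 s, if anything falls off the work surface, if the arm or the gripper's body presses on something with over 40 N, if the wrist force passes 120 N, or if a joint passes its speed limit or range.

## Working session

There is one attempt and no reset: what is moved stays moved. The work goes in short steps, Python scripts to look and compute and a tool call to move; the robot and the scene stay as the last step left them, time stands still between calls to the robot, and variables do not carry over. Pictures are saved under pics/ and viewed, at most 10 in all, crops included, and the job is handed in when it is done.

Besides the shell and the picture viewer there is one more tool, called by a JSON object that holds its "api" and its "payload". apply_moves: Moves the arm, as the interface text tells. Its arguments: {"type":"object","properties":{"targets":{"type":"array","items":{"type":"object","properties":{"travel":{"type":"array","items":{"type":"number"}},"roll":{"type":"number"},"jaw":{"type":"number"}}}}},"required":["targets"]}

```bash
mkdir -p pics; python3 - <<'E'
from plant import ctrl
import cv2,numpy as np
o=ctrl.get_obs();print(o['clock'],o['tool_pos'],o['orientation'],o['opening'])
for n in('scene','top'):
    im=ctrl.snapshot(n);cv2.imwrite(f'pics/{n}0.png',im[:,:,::-1])
    c=ctrl.calibration(n);print(n,np.round(c['K'],1).tolist(),c['dist_coeffs'],np.round(c['extrinsics'],3).tolist())
E
```

```text
0.0 [0.28231128 0.61264239 0.24762671] [ 1.79906784e+02 -6.75419187e-03 -2.47467393e+01] 0.08763769683968685
scene [[428.3, 0.0, 310.3], [0.0, 428.3, 197.6], [0.0, 0.0, 1.0]] [-0.11051047  0.          0.          0.          0.        ] [[-0.491, 0.689, -0.532, 1.271], [0.871, 0.393, -0.295, 0.399], [0.006, -0.608, -0.794, 1.146], [0.0, 0.0, 0.0, 1.0]]
top [[486.7, 0.0, 320.7], [0.0, 486.7, 203.3], [0.0, 0.0, 1.0]] [-0.11892246  0.          0.          0.          0.        ] [[-0.025, -0.994, 0.107, 0.49], [-1.0, 0.024, -0.013, 0.059], [0.01, -0.108, -0.994, 1.286], [0.0, 0.0, 0.0, 1.0]]
```

View pics/top0.png

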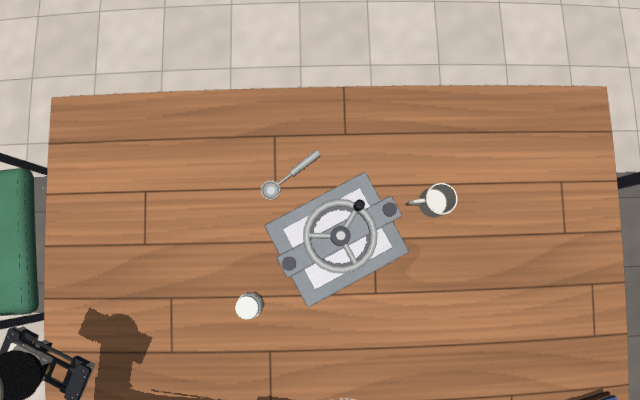

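View pics/scene0.png

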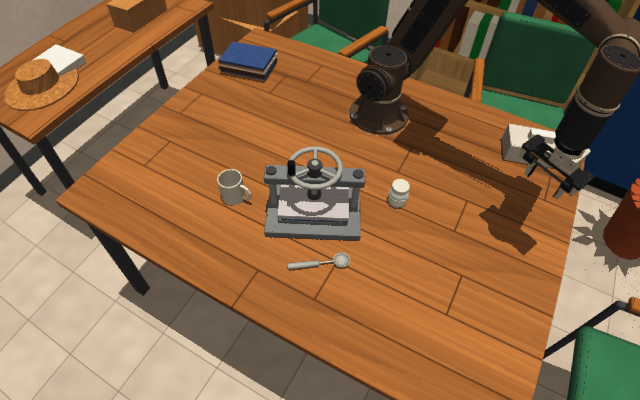

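The top view shows the hub at (340,236), the black handle at (360,205), mug at (440,200), jar at (249,306) and spoon from (270,190) to (318,154). The scene view agrees, with the handle at about (291,166) and the hub at (314,164).

```bash
cat >h.py <<'E'
import cv2,numpy as np
from plant import ctrl
def ray(n,uv):
    c=ctrl.calibration(n);E=np.array(c['extrinsics'])
    p=cv2.undistortPoints(np.array([[uv]],float),np.array(c['K']),np.array(c['dist_coeffs']))[0,0]
    return E[:3,3],E[:3,:3]@np.r_[p,1]
def at(n,uv,z):
    o,d=ray(n,uv);return (o+d*(z-o[2])/d[2])[:2]
def tri(uva,uvb):
    (o1,d1),(o2,d2)=ray('top',uva),ray('scene',uvb)
    s=np.linalg.lstsq(np.c_[d1,-d2],o2-o1,rcond=None)[0]
    a,b=o1+s[0]*d1,o2+s[1]*d2
    return (a+b)/2,np.linalg.norm(a-b)
def dark(im,x,y,r,t=40):
    m=np.zeros(im.shape[:2],np.uint8);m[y-r:y+r,x-r:x+r]=(im[y-r:y+r,x-r:x+r].max(2)<t)
    n,l,s,c=cv2.connectedComponentsWithStats(m);k=1+np.argmax(s[1:,4]);return c[k],s[k]
E
python3 - <<'E'
from h import *
t=cv2.imread('pics/top0.png');s=cv2.imread('pics/scene0.png')
kt=dark(t,360,205,12);ks=dark(s,291,166,14);print(kt,ks)
print('hub nub top',at('top',(340.5,236),.225))
print('knob at z.255',at('top',kt[0],.255),'tri',tri(kt[0],ks[0]))
# rim extremes in top view: left,right,top,bottom
for uv in((304.,236),(377,236),(340,200),(340,273)):print('rim',at('top',uv,.205))
for n,uv,z in(('mug',(440,200),.095),('muglip',(408,203),.05),('jar',(249,306),.085),('spoonA',(270,190),0.01),('spoonB',(318,154),0.01)):print(n,at('top',uv,z))
for uv in((390,209),(289,264)):print('post',at('top',uv,.185))
cv2.imwrite('pics/crop.png',np.hstack([cv2.resize(t[190:280,290:400],None,fx=4,fy=4),cv2.resize(s[140:230,255:340],None,fx=4,fy=4)]))
E
```

```text
(array([356.42857143, 207.57142857]), array([354, 204,   9,   7,  21], dtype=int32)) (array([290.93814433, 167.83505155]), array([288, 161,   7,  15,  97], dtype=int32))
hub nub top [0.53183079 0.00395492]
knob at z.255 [ 0.59032583 -0.03026095] tri (array([ 0.59390228, -0.03542381,  0.23506646]), np.float64(0.0075584074875426465))
rim [0.53464506 0.08394861]
rim [ 0.53048476 -0.07841741]
rim [0.61310667 0.00166301]
rim [0.45097605 0.00636735]
mug [ 0.61964628 -0.25342693]
muglip [ 0.61877795 -0.18133447]
jar [0.37163061 0.22500818]
spoonA [0.66641498 0.1757524 ]
spoonB [0.76031796 0.04634195]
post [ 0.59196552 -0.1130287 ]
post [0.47329725 0.11956539]
```

View pics/crop.png

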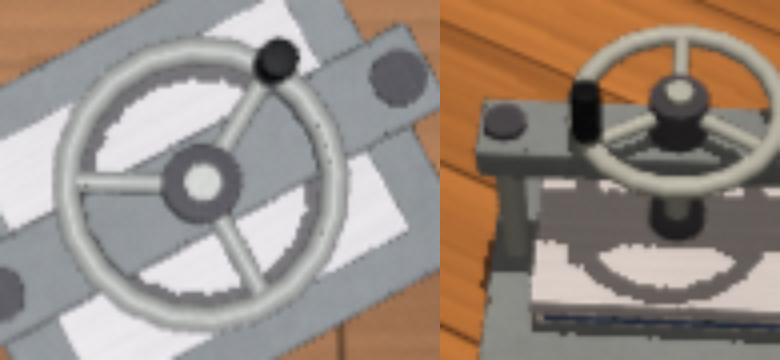

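```bash
python3 - <<'E'
from h import *
C=np.array([.532,.003])
k1=at('top',(360,204.8),.265);k2=tri((360,204.8),(291.5,161.3));print(k1,k2,at('top',(340.7,235.3),.225))
d=k1-C;print(np.linalg.norm(d),np.degrees(np.arctan2(d[1],d[0])))
E
```

```text
[ 0.59505221 -0.03715297] (array([ 0.5949991 , -0.03686468,  0.2636083 ]), np.float64(0.0009185364676443664)) [0.53334492 0.00347411]
0.07475186749374402 -32.48983922109066
```

{"api": "apply_moves", "payload": {"targets": [{"travel":[0,0,-35],"roll":8.2,"jaw":0},{"travel":[0,0,-30],"roll":8.2,"jaw":0},{"travel":[0,0,0],"roll":8.2,"jaw":0},{"travel":[0,0,0],"roll":8.2,"jaw":0},{"travel":[0,0,0],"roll":8.2,"jaw":0},{"travel":[0,0,0],"roll":8.2,"jaw":0},{"travel":[0,0,0],"roll":8.2,"jaw":0},{"travel":[0,0,0],"roll":8.2,"jaw":0},{"travel":[0,0,0],"roll":8.2,"jaw":0},{"travel":[0,0,0],"roll":8.2,"jaw":0}]}}

```text
clock: 1.1
tool_pos: [0.2824, 0.6128, 0.313]
orientation: [180.0, -0.1, -107.1]
force: [0.4, -0.0, 0.8]
opening: 0.0133
gripper_force: 0.0
```

{"api": "apply_moves", "payload": {"targets": [{"travel":[0,0,0],"roll":8,"jaw":0},{"travel":[0,0,0],"roll":8,"jaw":0},{"travel":[26.5,-38.6,0],"roll":0,"jaw":0},{"travel":[26.5,-38.6,0],"roll":0,"jaw":0},{"travel":[26.5,-38.6,0],"roll":0,"jaw":0},{"travel":[26.5,-38.6,0],"roll":0,"jaw":0},{"travel":[26.5,-38.6,0],"roll":0,"jaw":0},{"travel":[26.5,-38.6,0],"roll":0,"jaw":0},{"travel":[26.5,-38.6,0],"roll":0,"jaw":0},{"travel":[26.5,-38.6,0],"roll":0,"jaw":0}]}}

```text
clock: 2.1
tool_pos: [0.4277, 0.2658, 0.3135]
orientation: [180.0, 0.0, -122.7]
force: [0.8, 0.9, 1.1]
opening: -0.0002
gripper_force: 0.0
```

{"api": "apply_moves", "payload": {"targets": [{"travel":[26.5,-38.6,0],"roll":0,"jaw":0},{"travel":[26.5,-38.6,0],"roll":0,"jaw":0},{"travel":[26.5,-38.6,0],"roll":0,"jaw":0},{"travel":[26.5,-38.6,0],"roll":0,"jaw":0},{"travel":[26.5,-38.6,0],"roll":0,"jaw":0},{"travel":[26.5,-38.6,0],"roll":0,"jaw":0},{"travel":[26.5,-38.6,0],"roll":0,"jaw":0},{"travel":[26.5,-38.6,0],"roll":0,"jaw":0},{"travel":[0,0,0],"roll":0,"jaw":0}]}}

```text
clock: 3.0
tool_pos: [0.5735, -0.0821, 0.3123]
orientation: [179.9, -0.1, -123.0]
force: [-0.8, 0.1, -0.6]
opening: 0.0006
gripper_force: 0.0
```

```bash
cat >s.py <<'E'
import sys;from h import *
o=ctrl.get_obs();p,y=o['tool_pos'],np.radians(o['orientation'][2])
X,Y=np.array([np.cos(y),np.sin(y)]),np.array([np.sin(y),-np.cos(y)])
print(o['clock'],np.round(p,4),np.round(o['orientation'],1),'J',np.round(o['joint_pos'],0),'F',np.round(o['force'],1),o['opening'])
C=np.array([.5325,.003])
for n,w in(('centre',C),('knob0',np.array([.595,-.037]))):
    d=(w-p[:2])*1e3;print(n,'in tool x,y mm',round(d@X,1),round(d@Y,1))
if len(sys.argv)>1:
    t=ctrl.snapshot('top');s=ctrl.snapshot('scene')
    cv2.imwrite(f'pics/{sys.argv[1]}.png',np.hstack([cv2.resize(t[160:300,260:430],None,fx=2.4,fy=2.4),cv2.resize(s[100:240,230:390],None,fx=2.4,fy=2.4)])[:,:,::-1])
E
python3 s.py a1
```

```text
3.0 [ 0.5735 -0.0821  0.3123] [ 1.799e+02 -1.000e-01 -1.230e+02] J [ 11.  10.  -6.   0. -75. -44.] F [-0.8  0.1 -0.6] 0.0005877995132632656
centre in tool x,y mm -49.0 80.8
knob0 in tool x,y mm -49.5 6.6
```

View pics/a1.png

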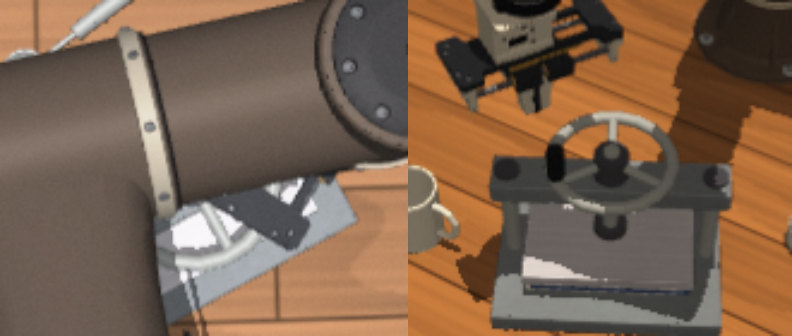

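The scene view shows the closed fingers behind and above the black handle, which is at crop (556,160). The arm hides the handle in the top view. Next I go down and close up gently.

{"api": "apply_moves", "payload": {"targets": [{"travel":[0,6.6,20],"roll":0,"jaw":0},{"travel":[0,0,20],"roll":0,"jaw":0},{"travel":[0,0,18],"roll":0,"jaw":0},{"travel":[-10,0,0],"roll":0,"jaw":0},{"travel":[-8,0,0],"roll":0,"jaw":0},{"travel":[-3,0,0],"roll":0,"jaw":0},{"travel":[-2,0,0],"roll":0,"jaw":0},{"travel":[-2,0,0],"roll":0,"jaw":0},{"travel":[0,0,0],"roll":0,"jaw":0}]}}

```text
clock: 4.0
tool_pos: [0.5808, -0.0528, 0.2559]
orientation: [-180.0, 0.0, -122.7]
force: [-0.1, 0.1, -0.0]
opening: 0.0003
gripper_force: 0.0
```

```bash
python3 s.py
```

```text
4.0 [ 0.5808 -0.0528  0.2559] [-180.     0.  -122.7] J [ 14.  12. -11.   0. -68. -47.] F [-0.1  0.1 -0. ] 0.00032458876806559474
centre in tool x,y mm -20.8 70.9
knob0 in tool x,y mm -21.0 -3.4
```

{"api": "apply_moves", "payload": {"targets": [{"travel":[-1.5,-3.5,0],"roll":0,"jaw":0},{"travel":[-1.5,0,0],"roll":0,"jaw":0},{"travel":[-1.5,0,0],"roll":0,"jaw":0},{"travel":[-1.5,0,0],"roll":0,"jaw":0}]}}

```text
clock: 4.4
tool_pos: [0.5871, -0.0504, 0.2557]
orientation: [-180.0, -0.0, -122.8]
force: [-0.5, -4.2, 0.9]
opening: 0.0002
gripper_force: 1.6
```

```bash
python3 s.py
```

```text
4.4 [ 0.5871 -0.0504  0.2557] [-180.    -0.  -122.8] J [ 14.  12. -10.   0. -68. -47.] F [-0.5 -4.2  0.9] 0.00022145252837288559
centre in tool x,y mm -15.4 74.8
knob0 in tool x,y mm -15.5 0.6
```

{"api": "apply_moves", "payload": {"targets": [{"travel":[-7.9,-1.3,0],"roll":-6,"jaw":0},{"travel":[-7.9,-1.3,0],"roll":-6,"jaw":0},{"travel":[-7.9,-1.3,0],"roll":-6,"jaw":0},{"travel":[-7.9,-1.3,0],"roll":-6,"jaw":0},{"travel":[-7.9,-1.3,0],"roll":-6,"jaw":0},{"travel":[-7.9,-1.3,0],"roll":-6,"jaw":0}]}}

```text
clock: 5.0
tool_pos: [0.6087, -0.0078, 0.2557]
orientation: [-180.0, -0.0, -86.5]
force: [-1.1, -3.1, 1.4]
opening: 0.0005
gripper_force: 1.5
```

```bash
python3 s.py a2
```

```text
5.0 [ 0.6087 -0.0078  0.2557] [-180.    -0.   -86.5] J [ 18.  14.  -7.   0. -68. -14.] F [-1.1 -3.1  1.4] 0.0004873609326057927
centre in tool x,y mm -15.4 75.4
knob0 in tool x,y mm 28.3 15.5
```

View pics/a2.png

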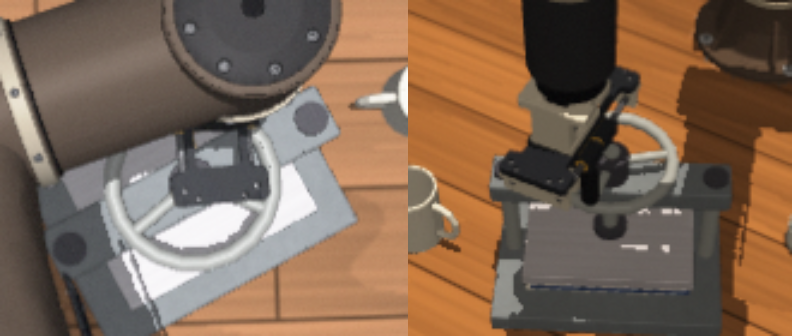

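The handle, at crop (590,180), is moving ahead of the fingers. Force is about 3 N and the arc is tracking well, so I continue.

{"api": "apply_moves", "payload": {"targets": [{"travel":[-7.9,-1.3,0],"roll":-6,"jaw":0},{"travel":[-7.9,-1.3,0],"roll":-6,"jaw":0},{"travel":[-7.9,-1.3,0],"roll":-6,"jaw":0},{"travel":[-7.9,-1.3,0],"roll":-6,"jaw":0},{"travel":[-7.9,-1.3,0],"roll":-6,"jaw":0},{"travel":[-7.9,-1.3,0],"roll":-6,"jaw":0},{"travel":[-7.9,-1.3,0],"roll":-6,"jaw":0},{"travel":[-7.9,-1.3,0],"roll":-6,"jaw":0},{"travel":[-7.9,-1.3,0],"roll":-6,"jaw":0},{"travel":[-7.9,-1.3,0],"roll":-6,"jaw":0}]}}

```text
clock: 6.1
tool_pos: [0.5812, 0.0635, 0.2556]
orientation: [-180.0, -0.0, -26.7]
force: [0.8, -3.6, -0.6]
opening: 0.0001
gripper_force: 1.6
```

```bash
python3 s.py
```

```text
6.1 [0.5812 0.0635 0.2556] [-180.    -0.   -26.7] J [ 25.  12. -11.   0. -68.  38.] F [ 0.8 -3.6 -0.6] 0.00012482825353800228
centre in tool x,y mm -16.4 75.9
knob0 in tool x,y mm 57.4 83.6
```

{"api": "apply_moves", "payload": {"targets": [{"travel":[-7.9,-1.2,0],"roll":-6,"jaw":0},{"travel":[-7.9,-1.2,0],"roll":-6,"jaw":0},{"travel":[-7.9,-1.2,0],"roll":-6,"jaw":0},{"travel":[-7.9,-1.2,0],"roll":-6,"jaw":0},{"travel":[-7.9,-1.2,0],"roll":-6,"jaw":0},{"travel":[-7.9,-1.2,0],"roll":-6,"jaw":0},{"travel":[-7.9,-1.2,0],"roll":-6,"jaw":0},{"travel":[-7.9,-1.2,0],"roll":-6,"jaw":0},{"travel":[-7.9,-1.2,0],"roll":-6,"jaw":0},{"travel":[-7.9,-1.2,0],"roll":-6,"jaw":0}]}}

```text
clock: 7.1
tool_pos: [0.5064, 0.0748, 0.256]
orientation: [179.9, -0.1, 33.3]
force: [5.1, -2.4, -1.5]
opening: 0.0001
gripper_force: 2.0
```

```bash
python3 s.py
```

```text
7.1 [0.5064 0.0748 0.256 ] [ 1.799e+02 -1.000e-01  3.330e+01] J [ 30.   5. -19.   0. -66.  93.] F [ 5.1 -2.4 -1.5] 0.00012551177986838783
centre in tool x,y mm -17.6 74.3
knob0 in tool x,y mm 12.6 142.1
```

{"api": "apply_moves", "payload": {"targets": [{"travel":[-7.9,-1.5,0],"roll":-6,"jaw":0},{"travel":[-7.9,-1.5,0],"roll":-6,"jaw":0},{"travel":[-7.9,-1.5,0],"roll":-6,"jaw":0},{"travel":[-7.9,-1.5,0],"roll":-6,"jaw":0},{"travel":[-7.9,-1.5,0],"roll":-6,"jaw":0},{"travel":[-7.9,-1.5,0],"roll":-6,"jaw":0}]}}

```text
clock: 7.7
tool_pos: [0.4691, 0.0465, 0.2563]
orientation: [179.8, -0.2, 69.3]
force: [4.7, 1.8, -0.2]
opening: 0.0006
gripper_force: 1.7
```

```bash
python3 s.py a3
```

```text
7.7 [0.4691 0.0465 0.2563] [179.8  -0.2  69.3] J [ 30.   1. -23.  -0. -66. 130.] F [ 4.7  1.8 -0.2] 0.0005991425244140905
centre in tool x,y mm -18.3 74.7
knob0 in tool x,y mm -33.7 147.3
```

View pics/a3.png

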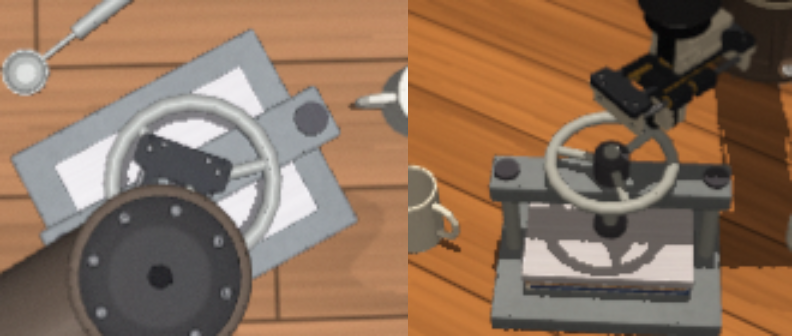

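The top view shows the handle now hidden under the wrist on the near-left side, and the visible spoke at (230,170) agrees with about 190° turned. I back off and roll half a turn back, clear of the handle.

{"api": "apply_moves", "payload": {"targets": [{"travel":[5,0,0],"roll":0,"jaw":0},{"travel":[20,0,0],"roll":0,"jaw":0},{"travel":[0,0,0],"roll":8.5,"jaw":0},{"travel":[0,0,0],"roll":8.5,"jaw":0},{"travel":[0,0,0],"roll":8.5,"jaw":0},{"travel":[0,0,0],"roll":8.5,"jaw":0},{"travel":[0,0,0],"roll":8.5,"jaw":0},{"travel":[0,0,0],"roll":8.5,"jaw":0},{"travel":[0,0,0],"roll":8.5,"jaw":0},{"travel":[0,0,0],"roll":8.5,"jaw":0}]}}

```text
clock: 8.8
tool_pos: [0.4771, 0.0705, 0.2552]
orientation: [180.0, 0.0, 0.8]
force: [0.9, -0.2, -0.2]
opening: 0.0004
gripper_force: 0.0
```

{"api": "apply_moves", "payload": {"targets": [{"travel":[0,0,0],"roll":8.5,"jaw":0},{"travel":[0,0,0],"roll":8.5,"jaw":0},{"travel":[0,0,0],"roll":8.5,"jaw":0},{"travel":[0,0,0],"roll":8.5,"jaw":0},{"travel":[0,0,0],"roll":8.5,"jaw":0},{"travel":[0,0,0],"roll":8.5,"jaw":0},{"travel":[0,0,0],"roll":8.5,"jaw":0},{"travel":[0,0,0],"roll":8.5,"jaw":0},{"travel":[0,0,0],"roll":8.5,"jaw":0},{"travel":[0,0,0],"roll":8.5,"jaw":0}]}}

```text
clock: 9.8
tool_pos: [0.4771, 0.0705, 0.2552]
orientation: [180.0, -0.0, -84.2]
force: [-0.3, 0.1, 0.1]
opening: 0.0008
gripper_force: 0.0
```

{"api": "apply_moves", "payload": {"targets": [{"travel":[0,0,0],"roll":8.5,"jaw":0},{"travel":[0,0,0],"roll":8.5,"jaw":0},{"travel":[0,0,0],"roll":8.5,"jaw":0},{"travel":[0,0,0],"roll":1.5,"jaw":0},{"travel":[0,0,0],"roll":0,"jaw":0}]}}

```text
clock: 10.3
tool_pos: [0.477, 0.07, 0.2553]
orientation: [180.0, -0.0, -110.6]
force: [0.6, -0.6, 0.2]
opening: 0.0003
gripper_force: 0.0
```

```bash
python3 s.py
```

```text
10.3 [0.477  0.07   0.2553] [ 180.    -0.  -110.6] J [ 32.   2. -22.  -0. -66. -52.] F [ 0.6 -0.6  0.2] 0.00026468755888815596
centre in tool x,y mm 43.1 -75.6
knob0 in tool x,y mm 58.5 -148.2
```

{"api": "apply_moves", "payload": {"targets": [{"travel":[10,0,0],"roll":0,"jaw":0},{"travel":[8,0,0],"roll":0,"jaw":0},{"travel":[3,0,0],"roll":0,"jaw":0},{"travel":[2,0,0],"roll":0,"jaw":0},{"travel":[2,0,0],"roll":0,"jaw":0},{"travel":[2,0,0],"roll":0,"jaw":0}]}}

```text
clock: 10.9
tool_pos: [0.4674, 0.0443, 0.2557]
orientation: [-180.0, 0.1, -110.7]
force: [0.5, 2.8, 0.6]
opening: 0.0002
gripper_force: 1.5
```

```bash
python3 s.py
```

```text
10.9 [0.4674 0.0443 0.2557] [-1.800e+02  1.000e-01 -1.107e+02] J [ 30.   0. -24.  -0. -66. -50.] F [0.5 2.8 0.6] 0.0002050714004859973
centre in tool x,y mm 15.6 -75.6
knob0 in tool x,y mm 30.9 -148.2
```

{"api": "apply_moves", "payload": {"targets": [{"travel":[7.9,1.3,0],"roll":-6,"jaw":0},{"travel":[7.9,1.3,0],"roll":-6,"jaw":0},{"travel":[7.9,1.3,0],"roll":-6,"jaw":0},{"travel":[7.9,1.3,0],"roll":-6,"jaw":0},{"travel":[7.9,1.3,0],"roll":-6,"jaw":0},{"travel":[7.9,1.3,0],"roll":-6,"jaw":0},{"travel":[7.9,1.3,0],"roll":-6,"jaw":0},{"travel":[7.9,1.3,0],"roll":-6,"jaw":0},{"travel":[7.9,1.3,0],"roll":-6,"jaw":0},{"travel":[7.9,1.3,0],"roll":-6,"jaw":0}]}}

```text
clock: 11.9
tool_pos: [0.4631, -0.0322, 0.2557]
orientation: [-180.0, 0.0, -50.5]
force: [-1.0, 3.1, 1.8]
opening: 0.0003
gripper_force: 1.6
```

```bash
python3 s.py
```

```text
11.9 [ 0.4631 -0.0322  0.2557] [-180.     0.   -50.5] J [ 20.  -0. -24.  -0. -66.  19.] F [-1.   3.1  1.8] 0.0002898838018166131
centre in tool x,y mm 17.0 -76.0
knob0 in tool x,y mm 87.6 -98.7
```

{"api": "apply_moves", "payload": {"targets": [{"travel":[7.9,1.2,0],"roll":-6,"jaw":0},{"travel":[7.9,1.2,0],"roll":-6,"jaw":0},{"travel":[7.9,1.2,0],"roll":-6,"jaw":0},{"travel":[7.9,1.2,0],"roll":-6,"jaw":0},{"travel":[7.9,1.2,0],"roll":-6,"jaw":0},{"travel":[7.9,1.2,0],"roll":-6,"jaw":0},{"travel":[7.9,1.2,0],"roll":-6,"jaw":0},{"travel":[7.9,1.2,0],"roll":-6,"jaw":0},{"travel":[7.9,1.2,0],"roll":-6,"jaw":0},{"travel":[7.9,1.2,0],"roll":-6,"jaw":0}]}}

```text
clock: 12.9
tool_pos: [0.5263, -0.0745, 0.255]
orientation: [179.9, 0.2, 9.5]
force: [-3.3, -5.7, -0.2]
opening: 0.0002
gripper_force: 2.5
```

```bash
python3 s.py
```

```text
12.9 [ 0.5263 -0.0745  0.255 ] [179.9   0.2   9.5] J [ 13.   7. -17.   0. -67.  86.] F [-3.3 -5.7 -0.2] 0.0001832086384023288
centre in tool x,y mm 18.9 -75.4
knob0 in tool x,y mm 74.0 -25.7
```

{"api": "apply_moves", "payload": {"targets": [{"travel":[7.9,1.4,0],"roll":-6,"jaw":0},{"travel":[7.9,1.4,0],"roll":-6,"jaw":0},{"travel":[7.9,1.4,0],"roll":-6,"jaw":0},{"travel":[7.9,1.4,0],"roll":-6,"jaw":0},{"travel":[7.9,1.4,0],"roll":-6,"jaw":0},{"travel":[4,0.7,0],"roll":-3,"jaw":0},{"travel":[4,0.7,0],"roll":-3,"jaw":0},{"travel":[4,0.7,0],"roll":-3,"jaw":0},{"travel":[4,0.7,0],"roll":-3,"jaw":0},{"travel":[0,0,0],"roll":0,"jaw":0}]}}

```text
clock: 13.9
tool_pos: [0.5801, -0.0571, 0.2554]
orientation: [180.0, 0.1, 51.3]
force: [0.0, -3.1, 0.4]
opening: 0.0005
gripper_force: 0.9
```

```bash
python3 s.py a4
```

```text
13.9 [ 0.5801 -0.0571  0.2554] [1.80e+02 1.00e-01 5.13e+01] J [ 14.  12. -11.   0. -68. 128.] F [ 0.  -3.1  0.4] 0.0004953406866062742
centre in tool x,y mm 17.1 -74.7
knob0 in tool x,y mm 25.0 -0.9
```

View pics/a4.png

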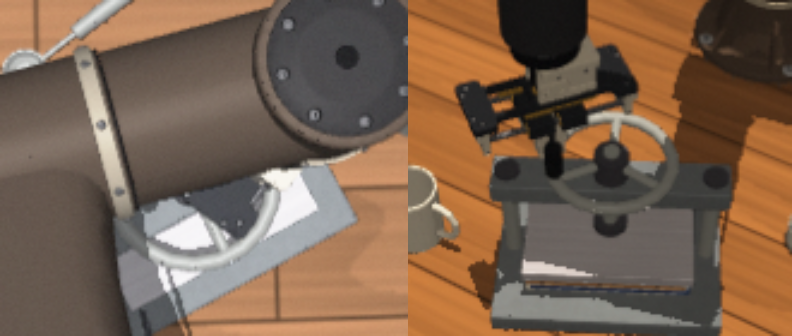

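In the scene view the handle is at (554,157), against (556,160) before the turn. It needs about 7 mm more.

{"api": "apply_moves", "payload": {"targets": [{"travel":[3,0.5,0],"roll":-2.5,"jaw":0},{"travel":[3,0.5,0],"roll":-2.5,"jaw":0},{"travel":[1,0.1,0],"roll":-1,"jaw":0},{"travel":[0,0,0],"roll":0,"jaw":0},{"travel":[-5,0,0],"roll":0,"jaw":0},{"travel":[-20,0,0],"roll":0,"jaw":0},{"travel":[-25,0,0],"roll":0,"jaw":0},{"travel":[0,0,-35],"roll":0,"jaw":0},{"travel":[0,0,-35],"roll":0,"jaw":0},{"travel":[0,0,0],"roll":0,"jaw":0}]}}

```text
clock: 15.0
tool_pos: [0.5592, -0.0946, 0.331]
orientation: [179.6, -0.3, 57.2]
force: [-0.2, -0.5, 0.8]
opening: 0.0003
gripper_force: 0.0
```

```bash
python3 - <<'E'
from h import *
s=ctrl.snapshot('scene')[:,:,::-1];print(ctrl.get_obs()['tool_pos'])
s0=cv2.imread('pics/scene0.png')
k=dark(s,291,166,14);print(k,dark(s0,291,166,14))
cv2.imwrite('pics/end.png',np.hstack([cv2.resize(i[130:290,210:420],None,fx=1.9,fy=1.9) for i in(s0,s)]))
E
```

```text
[ 0.55829177 -0.09418159  0.3283246 ]
(array([291.35514019, 168.11214953]), array([288, 161,   8,  15, 107], dtype=int32)) (array([290.93814433, 167.83505155]), array([288, 161,   7,  15,  97], dtype=int32))
```

View pics/end.png

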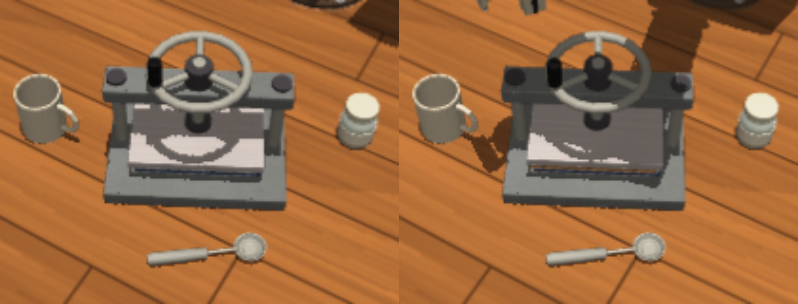

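The handle is back at its start pixel, (291.4,168.1) against (290.9,167.8). The mug, jar and spoon have not moved and the arm is clear.

```bash
python3 -c "
from plant import ctrl
print(ctrl.close_job())"
```

```text
the job is handed in; nothing more can be done
None
```

I pushed the wheel one full turn anticlockwise, leaving the handle within about half a pixel of its start in the scene view, with the mug, jar and spoon unmoved and the arm drawn clear, and handed the job in at about 15 s (no verdict was shown).

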